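# Ratchet the cover bar back and knock a stuck arcade button out of its panel

## Robot

A 6-joint arm with a two-finger parallel gripper is mounted at the origin on the work surface. World frame = base frame: x ahead of the robot, y to its left, z up, the work surface at z = 0. Lengths are in m, angles in degrees, forces in N, time in s.
With the tool pointing down it reaches from about 0.25 to 0.725 m from the base axis. Payload 9.7 kg.
Tool frame: the origin (TCP) lies at the very end of the fingers, on their centre line; the grasp point (between the pads) lies 19 mm behind it; z points along the fingers, y is the line along which they close (so a half turn about z gives the same grasp; the last joint's range is limited). The gripper opens to 85 mm and grips with 20 to 120 N. Pads are 22 mm wide; open, the fingers measure 114 mm over their backs; the gripper's body (76 mm by 85 mm) begins 54 mm behind the grasp point. The pads swing forward as they close: fully open they stand 13 mm farther back than shut.
Start: joints at [-66.119, 4.979, 10.078, 95.1, 0, 90], TCP at [0.223, -0.503, 0.231] pointing down, gripper open.
Joint ranges: [-179.16, 179.16], [-48.56, 103.87], [-65.8, 70.77], [-126.05, 130.52], [-82.76, 87.17], [-180, 180]. Speed limits (degrees/s): [127.2, 127.2, 147.25, 180, 180, 180].

## Interface

Orientations are given as [roll, pitch, yaw] about the fixed x, y, z axes, in that order (R = Rz(yaw) Ry(pitch) Rx(roll)).
In Python, from workcell import bot, viewer, finder gives the robot as it stands. The module is installed in compiled form; this text tells all that it offers.
- The arm moves only by the shell command python3 -m inch 'ROWS' [FORCE]. ROWS is JSON, a list that holds one entry, the list of rows, each a list of 7 numbers: the opening in per cent of the stroke, from 0 (shut) to 100 (fully open), then the shift along the tool's x, y, z in mm, then the turn, a rotation vector about the tool's x, y, z in degrees. In form: [[[grip, tx, ty, tz, ax, ay, az], ...]]. A call has 1 to 8 rows; each row shifts and turns the commanded pose from where the row before left it, along the tool's axes as they then stand; what a row does not reach is not made up. A row lasts 1/8 s, in which the tool goes at most 62.5 mm and 10.7 degrees, less where a joint would pass 70% of its speed; a pose out of reach is approached as far as the arm can. A call with a gripper value outside its range is refused whole. The fingers move at their own pace and stop on an object; FORCE is the grip in N (left out, the last holds). Time passes only in rows, so rows that do not move let the fingers close. It gives the time, the measured TCP pose, the force, the opening and the grip force at its end, in the units of the state.
- bot.get_obs(): the state, without advancing time (a new reading comes with each control period).
- viewer.camera(name): name is "scene" or "top" or "wrist"; returns a dict with "pixels" (400x640x3 uint8, red, green, blue), "vfov" (degrees; the focal length in pixels is half the picture's height over the tangent of half this angle, whatever the lens; pixels are square), "cx", "cy" (the principal point, pixels), "R" (3x3) and "t" (3): a world point X has camera coordinates R X + t. Camera axes: x right, y down, z forward; pixel columns grow to the right and rows downward; lengths in m; the calibration is good to about 2 mm. A picture is of the moment at which its call begins. There is no depth.
- bot.job_done(): hands the job in; it is judged then, once.
Trained networks look in the newest picture that a camera, given by its name, has taken for a name from the list of things; names that differ only in an ending like _2 or _b are one class to them, and where a whole thing is asked for, a point or a joint stands for the part that bears it (a point fixed in the world has none). Each returns a list of dicts, best first, with "conf" (0 to 1); they miss things now and then, are a little off and sometimes report something else, mostly with a low value. They report only what shows in the picture. A call takes as long as a camera call.
- finder.outline_of(camera, thing): "pixels" (400x640 bool, what is visible of it) and "extent" ([centre column, centre row, width, height] in pixels, round what is visible of it).
- finder.mark_of(camera, thing): "position" ([column, row] in pixels: a listed point, or the origin of a listed thing).
The state is a dict: "time": time; "q": joint angles; "qd": joint speeds; "joint_efforts": joint torques, N m; "ee_pos": TCP position; "tcp_rot": TCP orientation; "wrist_force": force on the tool from outside, world axes, zero at the start; "torque": the same for the moment, N m; "opening": finger opening in m; "grasp_force": force on a finger pad.
Only numpy, scipy, OpenCV 4.12 (cv2) and the standard library are available. Lean on these libraries where they do the work, as an engineer would, in place of code of your own. Each camera call takes 0.05 s, during which the arm holds its last target. There are 200 camera calls.

## Task

A big arcade button unit is stuck in its bore in the sloping game-table panel, behind the striped cover bar. Flip the ratchet's red direction lever over to the loosening side (the robot's side of the handle), work the handle with the orange knob back and forth until the cover bar has been wound right clear of the hole, then push the unit from behind, down through the hole, until it is fully out against its stop. Leave the lever set to loosen, move the bar only by means of the ratchet and not by dragging it, and leave the mug, the parts bin and the screwdriver where they stand.

Things in the scene. Friction and masses are not known exactly. Their poses are not given: they have to be found in the camera images.
- deck: grey panel 340 x 400 x 18 mm on pine legs, back side up, sloping 0.56 rad (32 degrees). Origin on its upper face at the ratchet's pivot, 165 mm above the bench. x is level, roughly away from the robot; y up the slope; z square out of the upper face. Spans x -150 to 190, y -220 to 180 mm. Two low button backs (38 mm across, 10 mm high) stand at x -105, y -30 and 120 mm
- hole (a point): centre of the round access hole, 60 mm across, in the panel's upper face: at x 0, y 115 mm of the panel, bore square to the panel. At the start the cover bar lies over it
- pivot (a point): ratchet pivot on the panel's upper face (the panel's origin). The toothed steel wheel (94 mm across the teeth, 14 to 34 mm above the panel, 24 teeth) turns about it, under the handle
- handle (a joint): angle (rad) of the ratchet handle about the pivot, axis panel z, stops at -0.6 and 0.6. At 0 it points down the slope (panel -y); positive moves its end to panel +x. Dark steel bar 26 mm wide, 36 to 46 mm above the panel. Stays where left (friction 0.4 N m; turning the wheel takes 0.3 N m more, some 5 N in all at the knob)
- knob (a point): middle of the orange knob on the handle's end: upright cylinder (along panel z), 26 mm across, 50 mm long, standing 46 to 96 mm above the panel, 170 mm from the pivot. It can be pinched and led along its arc without turning the gripper
- pawl (a joint): angle (rad) of the red direction lever relative to the handle; snaps over centre to +0.37 (leans to the handle's +x side: tightens, as at the start) or -0.37 (to the robot's side: loosens), 0.17 on a tooth's tip; 1 to 2 N at the tab. When negative, the wheel is driven as the handle's angle falls (knob towards the robot) and clicks on the way back, each 0.26 rad; up to a tooth is lost per stroke
- lever_tab (a point): upright tab on the end of the red direction lever, 12 x 12 mm, from 48 to 80 mm above the panel; this point is 70 mm above it. The lever turns about a pin on the handle 65 mm from the pivot; the tab stands 50 mm beyond the pin. Lever top 55 mm above the panel. The tab can be pushed sideways with shut fingers
- bar (a joint): travel (m) of the aluminium cover bar along panel +x: 0 at the start (over the hole), 0.09 fully back at its stop. The wheel drives it by a rack, 30 mm per rad of wheel. Once at the stop the handle is blocked in the loosening direction
- bar_mid (a point): middle of the top of the bar's cover plate (84 x 130 mm, top 12 mm above the panel, red stripes); over the hole's centre at the start. The hole is quite clear once the bar has moved 74 mm
- unit (a joint): travel (m) of the stuck button unit out through the bore along panel -z: 0 stuck, 0.034 fully out at its stop. It slides stiffly (about 9 N) and stays where it is pushed
- unit_back (a point): centre of the unit's flat white back, 54 mm across, in the bore; 6 mm below the panel's upper face at the start, 40 mm below it when fully out
- mug: blue mug, 80 mm across, 90 mm high, origin at the centre of its foot; bystander
- parts_bin: yellow open bin 100 x 75 x 45 mm, origin at the centre of its underside; bystander
- screwdriver: green screwdriver lying on the bench, origin beneath its middle; bystander

How it is judged:
By the outcome, as a careful person would: the job done as asked, in the order asked, and still so for the second after the job is handed in, with the robot touching nothing.
It also fails if it takes over 72 s, if anything falls off the work surface, if the arm or the gripper's body presses on something with over 40 N, if the wrist force passes 120 N, or if a joint passes its speed limit or range.

## Working session

There is one attempt and no reset: what is moved stays moved. The work goes in short steps, Python scripts to look and compute and a shell command to move; the robot and the scene stay as the last step left them, time stands still between calls to the robot, and variables do not carry over. Pictures are saved under pics/ and viewed, at most 10 in all, crops included, and the job is handed in when it is done.

```bash
mkdir -p pics; ls; cat > h.py <<'E'
import numpy as np, cv2
from workcell import bot, viewer, finder
from scipy.spatial.transform import Rotation as Ro
from scipy.optimize import least_squares
def cam(n):
    c=viewer.camera(n); c['f']=200/np.tan(np.radians(c['vfov'])/2); c['R']=np.array(c['R']);c['t']=np.array(c['t']); return c
def proj(c,X):
    p=np.atleast_2d(X)@c['R'].T+c['t']; return np.c_[c['cx']+c['f']*p[:,0]/p[:,2], c['cy']+c['f']*p[:,1]/p[:,2]]
def save(c,n): cv2.imwrite('pics/'+n+'.png',c['pixels'][:,:,::-1])
E
python3 - <<'E'
from h import *
o=bot.get_obs(); print({k:np.round(v,3).tolist() for k,v in o.items()})
C=[]
for n in ['scene','top','wrist']:
    c=cam(n); C.append(c['pixels'][:,:,::-1]); print(n,c['f'],c['cx'],c['cy'],(-c['R'].T@c['t']).round(3),c['R'][2].round(2))
    for t in ['deck','hole','pivot','knob','lever_tab','bar_mid','mug','parts_bin','screwdriver']:
        print(t,[(np.round(d['position'],1).tolist(),round(d['conf'],2)) for d in finder.mark_of(n,t)[:2]])
cv2.imwrite('pics/a.png',cv2.resize(np.vstack(C[:2]),None,fx=.75,fy=.75))
E
```

```text
pics
{'time': 0.0, 'q': [-66.121, 5.009, 10.032, 95.1, -0.001, 89.999], 'qd': [-0.042, -0.031, -0.064, -0.106, -0.035, 0.078], 'joint_efforts': [0.002, -52.039, 46.48, 0.016, 0.0, -0.0], 'ee_pos': [0.223, -0.503, 0.231], 'tcp_rot': [-179.922, 0.001, 23.88], 'wrist_force': [-0.057, 0.262, 0.2], 'torque': [-0.032, -0.029, 0.0], 'grasp_force': 0.0, 'opening': 0.086}
scene 455.8453132546905 321.1373737782225 199.4995826875715 [ 1.326 -0.75   0.876] [-0.59  0.59 -0.55]
deck [([352.3, 184.0], 0.58)]
hole [([372.2, 159.4], 0.59)]
pivot [([352.6, 185.7], 0.71)]
knob [([313.4, 219.0], 0.68)]
lever_tab [([325.1, 206.8], 0.77)]
bar_mid [([352.3, 187.6], 0.75), ([373.5, 152.9], 0.58)]
mug []
parts_bin [([186.1, 301.6], 0.95)]
screwdriver [([250.4, 314.6], 0.63)]
top 407.35945741250856 313.93579084078334 197.2833588584433 [0.456 0.024 1.307] [ 0.09 -0.01 -1.  ]
deck [([263.6, 193.1], 0.83), ([229.6, 190.4], 0.69)]
hole [([228.6, 191.7], 0.6)]
pivot [([266.3, 197.2], 0.71)]
knob [([329.9, 192.3], 0.62)]
lever_tab [([224.9, 191.2], 0.62), ([314.9, 189.1], 0.54)]
bar_mid [([230.0, 192.9], 0.57)]
mug [([190.5, 220.3], 0.89)]
parts_bin [([442.2, 227.5], 0.97), ([403.4, 177.7], 0.22)]
screwdriver [([402.9, 180.2], 0.67), ([268.6, 195.9], 0.35)]
wrist 343.71947432996615 324.19138527385155 200.70014820520566 [ 0.288 -0.474  0.373] [-0.26 -0.11 -0.96]
deck []
hole []
pivot []
knob []
lever_tab []
bar_mid []
mug []
parts_bin []
screwdriver []
```

View pics/a.png

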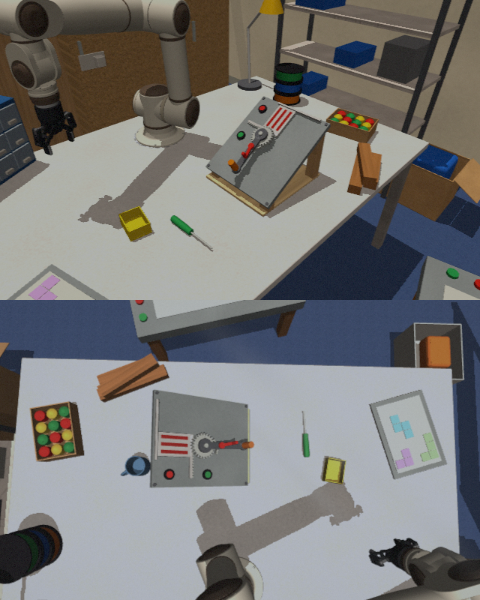

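The scene picture (¾ scale) shows the panel at about (270,150), the knob at (233,165), and the bin and screwdriver near (135,222) and (190,232). In the top picture the panel rises to the left, the mug is left of it at (138,465), and the handle points right to the knob at (248,445). Next I fit the panel pose.

```bash
cat >> h.py <<'E'
TILT=.56
def deckR(yaw,tilt=TILT): return Ro.from_euler('z',yaw).as_matrix()@Ro.from_euler('x',tilt).as_matrix()
def D2W(p,P): # P=x,y,yaw ; panel mm
    return np.array([p[0],p[1],.165])+np.atleast_2d(P)/1000@deckR(p[2]).T
def knobP(a,h=71,r=170): return [r*np.sin(a),-r*np.cos(a),h]
def tabP(a,w,h=70): # pawl w relative: + leans to +x
    return [65*np.sin(a)+50*np.sin(a+w),-65*np.cos(a)-50*np.cos(a+w),h]
E
python3 - <<'E'
from h import *
cs={n:cam(n) for n in ['scene','top']}
Q={}
for n in cs:
    o=finder.outline_of(n,'deck')
    m=o[0]['pixels'].astype(np.uint8); k,_=cv2.findContours(cv2.morphologyEx(m,cv2.MORPH_CLOSE,np.ones((9,9))),0,2)
    k=max(k,key=cv2.contourArea); hu=cv2.convexHull(k); e=2
    while len(q:=cv2.approxPolyDP(hu,e,True))>4: e+=1
    Q[n]=q[:,0].astype(float); print(n,o[0]['conf'],Q[n].tolist())
obs=[('scene',[0,115,12],(373.5,156)),('scene',[0,0,0],(352.6,185.7)),('top',[0,115,12],(229.3,192)),('top',[0,0,0],(265,195))]
kn=[('scene',(313.4,219)),('top',(329.9,192.3))]; tb=[('scene',(325.1,206.8)),('top',(314.9,189.1))]
cor=[[-150,-220,0],[190,-220,0],[190,180,0],[-150,180,0]]
def res(v):
    r=[]
    for n,P,u in obs: r+=list((proj(cs[n],D2W(v,P))[0]-u)*.5)
    for n,u in kn: r+=list(proj(cs[n],D2W(v,knobP(v[3])))[0]-u)
    for n,u in tb: r+=list(proj(cs[n],D2W(v,tabP(v[3],.37)))[0]-u)
    pc=proj(cs['top'],D2W(v,cor))
    for a in pc: r+=list((Q['top'][np.argmin(((Q['top']-a)**2).sum(1))]-a))
    return np.array(r)
s=least_squares(res,[.5,.1,0,0],loss='soft_l1'); print(s.x.round(4)); print(res(s.x).round(1))
np.save('p.npy',s.x)
p=s.x
for n in cs:
    im=cs[n]['pixels'][:,:,::-1].copy()
    for P in cor+[[0,115,12],[0,0,34],knobP(p[3]),tabP(p[3],.37)]:
        u=proj(cs[n],D2W(p,P))[0]; cv2.circle(im,tuple(int(x) for x in u),2,(255,0,255),-1)
    cs[n]['im']=im
a=cv2.resize(cs['top']['im'][100:280,180:360],None,fx=3,fy=3); b=cv2.resize(cs['scene']['im'][100:300,260:450],(513,540))
cv2.imwrite('pics/b.png',cv2.resize(np.hstack([a,b]),(800,410)))
print([d['position'] for d in finder.mark_of('top','unit_back')])
E
```

```text
scene 0.73 [[352.0, 128.0], [440.0, 165.0], [359.0, 277.0], [275.0, 222.0]]
top 0.91 [[204.0, 121.0], [329.0, 140.0], [328.0, 247.0], [199.0, 248.0]]
[0.56   0.1466 0.0095 0.0695]
[ 0.5 -0.6  0.2 -0.2 -0.7  0.2  0.1  0.1 -1.4 -0.2 -0.6  0.5  3.6 -1.9
 -3.1 -2.5 -1.1 -1.1 -0.8  0.8 -0.5  2.2 -1.  -1.8]
[]
```

View pics/b.png

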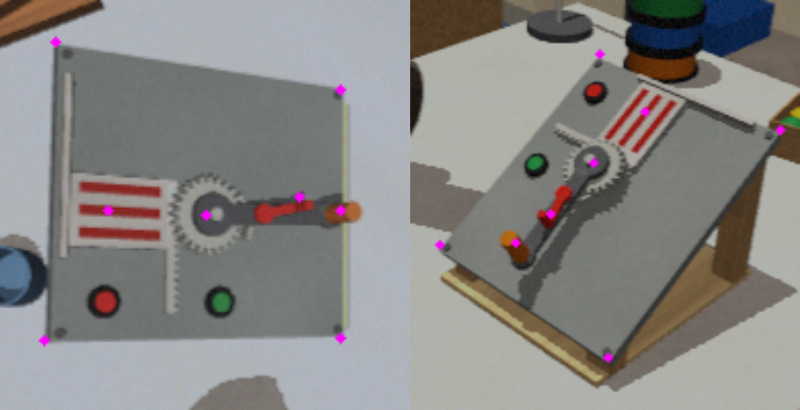

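The fit matches the panel, bar, knob and tab to within a few pixels. I'll move above the panel's lower part, tilt square to it, and refine with the wrist camera.

```bash
python3 -m inch '[[[0,48,-22,-7,0,0,0],[0,48,-22,-7,0,0,0],[0,48,-22,-7,0,0,0],[0,48,-22,-7,0,0,0],[0,48,-22,-7,0,0,0],[0,48,-22,-7,0,0,0],[0,48,-22,-7,0,0,0],[0,48,-22,-7,0,0,0]]]' 60
cat >> h.py <<'E'
def toolR(yaw):
    D=deckR(yaw); return np.c_[D[:,1],D[:,0],-D[:,2]]
def now():
    o=bot.get_obs(); return np.array(o['ee_pos']),Ro.from_euler('xyz',o['tcp_rot'],degrees=True).as_matrix()
def rep(p):
    x,R=now(); print('turn',np.degrees(Ro.from_matrix(R.T@toolR(p[2])).as_rotvec()).round(1),'TCP panel',((x-[p[0],p[1],.165])@deckR(p[2])*1000).round(1))
    return x,R
def to(p,P): # tool shift mm to panel point P
    x,R=now(); print('to',P,((D2W(p,P)[0]-x)@R*1000).round(1))
E
python3 -c "
from h import *
p=np.load('p.npy');rep(p);to(p,[10,-115,200])"
```

```text
time: 2.75
ee_pos: [0.5035, -0.1851, 0.2877]
tcp_rot: [180.0, -0.0, 23.9]
wrist_force: [0.7, 0.2, 0.0]
opening: 0.0001
grasp_force: 0.0
turn [ 18.7  28.3 -64.8] TCP panel [ -59.7 -215.3  279.8]
to [10, -115, 200] [114.4 -89.4  14.3]
```

```bash
python3 -m inch '[[[0,25,-20,0,2.7,4.05,-9.25],[0,15,-20,0,2.7,4.05,-9.25],[0,10,-20,0,2.7,4.05,-9.25],[0,0,0,0,2.7,4.05,-9.25],[0,0,0,0,2.7,4.05,-9.25],[0,0,0,0,2.7,4.05,-9.25],[0,0,0,0,2.5,4,-9.25],[0,0,0,0,0,0,0]]]'
python3 -c "
from h import *
p=np.load('p.npy');rep(p);to(p,[10,-130,190])
c=cam('wrist');im=c['pixels'][:,:,::-1].copy()
for n in ['knob','lever_tab','pivot','bar_mid']: print(n,[(np.round(d['position'],1).tolist(),round(d['conf'],2)) for d in finder.mark_of('wrist',n)[:2]])
for P in [[0,115,12],[0,0,34],knobP(p[3]),tabP(p[3],.37),[-105,-30,10],[-150,-220,0]]:
    u=proj(c,D2W(p,P))[0]; print(P,u.round(0)); cv2.circle(im,tuple(int(x) for x in u),3,(255,0,255),-1)
cv2.imwrite('pics/c.png',im)"
```

```text
time: 3.75
ee_pos: [0.5131, -0.1128, 0.2904]
tcp_rot: [-179.7, -32.2, 90.2]
wrist_force: [0.2, -0.1, 0.2]
opening: -0.0003
grasp_force: 0.0
turn [-0.1 -0.1 -0.3] TCP panel [ -49.4 -152.7  243.8]
to [10, -130, 190] [22.9 59.4 53.8]
knob [([388.9, 201.9], 0.63)]
lever_tab [([397.2, 142.7], 0.95)]
pivot []
bar_mid []
[0, 115, 12] [ 378. -131.]
[0, 0, 34] [377.   7.]
[np.float64(11.804978202098066), np.float64(-169.58962966422206), 71] [389. 196.]
[np.float64(25.787883189009484), np.float64(-110.09138398198664), 70] [407. 133.]
[-105, -30, 10] [268.  48.]
[-150, -220, 0] [240. 222.]
```

View pics/c.png

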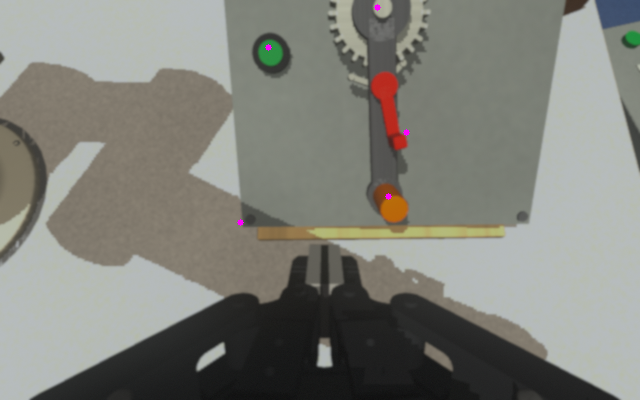

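The wrist picture shows the pivot at (382,10), the lever tab at (398,142), the knob at (390,202) and the green button at (270,53). The projections are 4–5 px off, so I refit with these.

```bash
python3 -c "
from h import *
p=np.load('p.npy');c=cam('wrist')
def res(v):
    o=[([0,0,46],(382,8)),(knobP(v[3]),(388.9,201.9)),(tabP(v[3],v[4]),(397.2,142.7)),([-105,-30,10],(270.5,52)),([-150,-220,0],(242,226)),(knobP(v[3],96),(395,209))]
    r=np.array([proj(c,D2W(v,P))[0]-u for P,u in o]).ravel()
    return np.r_[r,(v[:2]-p[:2])/.003,(v[2]-p[2])/.01]
s=least_squares(res,np.r_[p,.3],loss='soft_l1');v=s.x;print(v.round(4),res(v).round(1))
np.save('p.npy',v);rep(v)
print('tab',np.round(tabP(v[3],v[4]),1),'knob',np.round(knobP(v[3]),1))
t=tabP(v[3],v[4]);to(v,[t[0]+38,t[1]+2,110]);to(v,[t[0]+38,t[1]+2,58])
"
```

```text
[0.5622 0.1434 0.0117 0.0603 0.1587] [-0.3  1.6  0.4 -0.7 -0.1 -0.7  0.2  0.2 -0.  -0.3 -0.4  0.2  0.7 -1.1
  0.2]
turn [ 0.2  0.  -0.2] TCP panel [ -52.7 -147.5  243.6]
tab [  14.8 -113.7   70. ] knob [  10.2 -169.7   71. ]
to [np.float64(52.77610635342532), np.float64(-111.68816947970177), 110] [ 36.3 104.9 133.8]
to [np.float64(52.77610635342532), np.float64(-111.68816947970177), 58] [ 36.3 104.8 185.8]
```

```bash
python3 -m inch '[[[0,12,35,0,0,0,0],[0,12,35,30,0,0,0],[0,12,35,50,0,0,0],[0,0,0,54,0,0,0],[0,0,0,52,0,0,0],[0,0,0,0,0,0,0],[0,0,-10,0,0,0,0],[0,0,-8,0,0,0,0]]]'
python3 -m inch '[[[0,0,-6,0,0,0,0],[0,0,-6,0,0,0,0],[0,0,-6,0,0,0,0],[0,0,-6,0,0,0,0],[0,0,0,0,0,0,0]]]'
python3 -c "
from h import *
p=np.load('p.npy');rep(p);c=cam('wrist');im=c['pixels'][:,:,::-1].copy()
cv2.imwrite('pics/d.png',im)
for n in ['knob','lever_tab']: print(n,[(np.round(d['position'],1).tolist(),round(d['conf'],2)) for d in finder.mark_of('wrist',n)[:2]])
"
```

```text
time: 5.05
ee_pos: [0.5988, 0.0172, 0.1561]
tcp_rot: [179.8, -32.1, 90.5]
wrist_force: [1.4, -1.0, -0.2]
opening: -0.0002
grasp_force: 0.6
time: 5.68
ee_pos: [0.5743, 0.018, 0.1538]
tcp_rot: [-179.9, -32.2, 90.4]
wrist_force: [1.0, 0.5, 0.1]
opening: -0.0001
grasp_force: 0.0
turn [ 0.1 -0.1 -0.2] TCP panel [  10.6 -112.3   57.2]
knob []
lever_tab [([267.9, 280.6], 0.93)]
```

View pics/d.png

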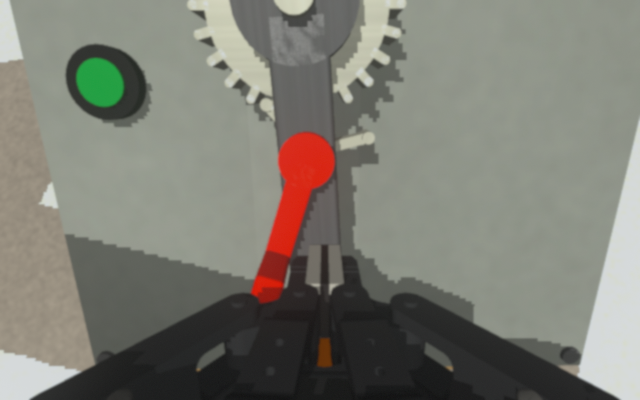

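The lever now leans to the robot's side, with its pin at (306,160) and its tab near (268,281). I'll retract and move above the knob with the gripper open.

```bash
python3 -m inch '[[[0,0,8,0,0,0,0],[0,0,0,-40,0,0,0],[0,0,0,-45,0,0,0],[55,-35,-8,-20,0,0,0],[55,-35,0,0,0,0,0],[55,-40,0,0,0,0,0],[55,0,0,0,0,0,0]]]'
python3 -c "
from h import *
p=np.load('p.npy');rep(p);c=cam('wrist');cv2.imwrite('pics/e.png',c['pixels'][:,:,::-1])
m={n:finder.mark_of('wrist',n)[0]['position'] for n in ['knob','lever_tab']};print(m)
s=least_squares(lambda v:np.r_[proj(c,D2W(p,knobP(v[0])))[0]-m['knob'],proj(c,D2W(p,tabP(*v)))[0]-m['lever_tab']],[0,-.37],loss='soft_l1');print(s.x,s.fun)
k=knobP(s.x[0]);print(k);to(p,[k[0],k[1],57])
"
```

```text
time: 6.7
ee_pos: [0.5757, -0.1328, 0.1816]
tcp_rot: [-179.7, -32.2, 90.2]
wrist_force: [0.7, 0.6, 0.2]
opening: 0.0467
grasp_force: 0.0
turn [ 0.  -0.1 -0.4] TCP panel [  10.3 -225.3  160.9]
{'knob': [322.6, 126.1], 'lever_tab': [285.8, 34.2]}
[ 0.05718955 -0.37879874] [-0.23260976 -1.64063139  0.36793202 -4.63446384]
[np.float64(9.716925276403956), np.float64(-169.72207093708462), 71]
to [np.float64(9.716925276403956), np.float64(-169.72207093708462), 57] [ 51.9  -1.4 105.2]
```

View pics/e.png

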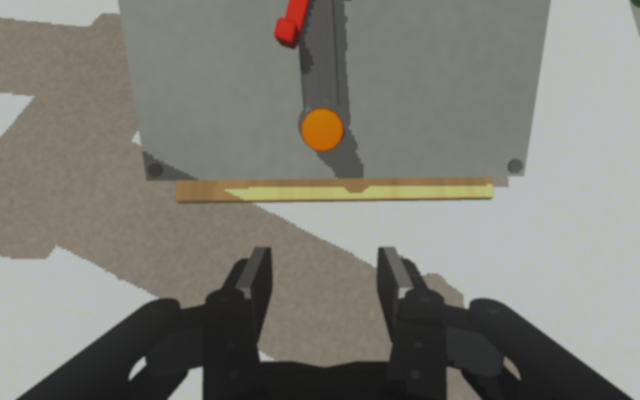

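Gripper is aligned: knob at (322,130) between the fingers, pawl at −0.38 (loosen). Grasp it.

```bash
python3 -m inch '[[[55,26,-1,0,0,0,0],[55,25,0,0,0,0,0],[55,0,0,35,0,0,0],[55,0,0,35,0,0,0],[55,0,0,35,0,0,0],[10,0,0,0,0,0,0],[10,0,0,0,0,0,0],[10,0,0,0,0,0,0]]]' 40
python3 -c "
from h import *
rep(np.load('p.npy'))"
```

```text
time: 7.85
ee_pos: [0.5733, -0.0299, 0.1232]
tcp_rot: [-179.9, -32.3, 90.5]
wrist_force: [-1.3, 15.5, -9.8]
opening: 0.0249
grasp_force: 41.9
turn [-0.  -0.2 -0.2] TCP panel [   9.1 -169.1   56.8]
```

```bash
python3 -m inch '[[[10,0,-9.7,0,0,0,0],[10,1.7,-23.7,0,0,0,0],[10,4.9,-23.3,0,0,0,0],[10,8.2,-22.3,0,0,0,0],[10,11.2,-21,0,0,0,0],[10,0,0,0,0,0,0]]]'
python3 -c "
from h import *
rep(np.load('p.npy'))"
```

```text
time: 8.6
ee_pos: [0.4728, -0.0099, 0.138]
tcp_rot: [180.0, -32.2, 90.5]
wrist_force: [-2.1, 5.5, -7.4]
opening: 0.025
grasp_force: 42.8
turn [ 0.1 -0.1 -0.2] TCP panel [ -91.1 -143.3   58. ]
```

```bash
python3 -m inch '[[[10,-11.2,21,0,0,0,0],[10,-8.2,22.3,0,0,0,0],[10,-4.9,23.3,0,0,0,0],[10,-1.7,23.7,0,0,0,0],[10,1.7,23.7,0,0,0,0],[10,4.9,23.3,0,0,0,0],[10,8.2,22.3,0,0,0,0],[10,11.2,21,0,0,0,0]]]'
python3 -c "
from h import *
p=np.load('p.npy');rep(p);c=cam('top');cv2.imwrite('pics/f.png',cv2.resize(c['pixels'][100:280,170:370,::-1],None,fx=3,fy=3))
for n in ['top','scene']:
    if n=='scene': c=cam(n)
    for d in finder.mark_of(n,'bar_mid')[:2]:
        u=d['position'];s=least_squares(lambda v:proj(c,D2W(p,[v[0],115,12]))[0]-u,[0]);print(n,u,d['conf'],s.x,s.fun)
"
```

```text
time: 9.6
ee_pos: [0.6547, -0.0099, 0.1369]
tcp_rot: [-179.9, -32.0, 90.4]
wrist_force: [-5.7, -3.9, -6.0]
opening: 0.025
grasp_force: 43.8
turn [ 0.   0.  -0.2] TCP panel [  90.7 -145.7   58.2]
top [230.2, 185.6] 0.55 [15.97446899] [-0.96793271 -0.02576242]
scene [375.9, 155.3] 0.62 [4.81831639] [-0.29404736  0.65598488]
```

View pics/f.png

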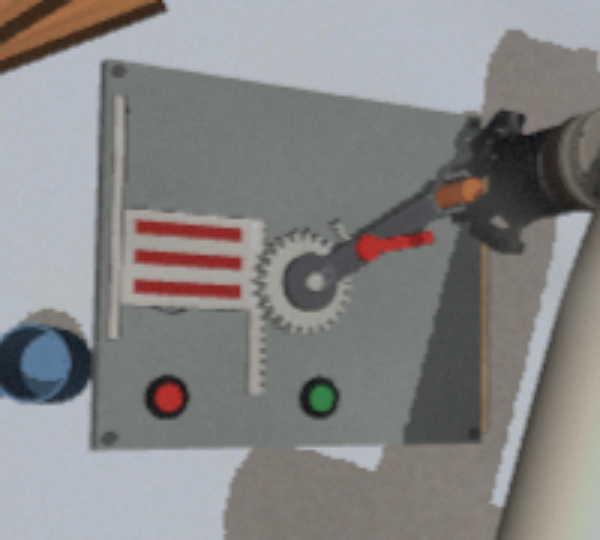

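The picture shows the bar shifted (stripe centre about (188,260)), the lever still on the robot's side at (395,243), and the knob gripped at (462,192). The ratchet is driving, so on with the strokes.

```bash
python3 -m inch '[[[10,-11.2,-21,0,0,0,0],[10,-8.2,-22.3,0,0,0,0],[10,-4.9,-23.3,0,0,0,0],[10,-1.7,-23.7,0,0,0,0],[10,1.7,-23.7,0,0,0,0],[10,4.9,-23.3,0,0,0,0],[10,8.2,-22.3,0,0,0,0],[10,11.2,-21,0,0,0,0]]]'
python3 -m inch '[[[10,-11.2,21,0,0,0,0],[10,-8.2,22.3,0,0,0,0],[10,-4.9,23.3,0,0,0,0],[10,-1.7,23.7,0,0,0,0],[10,1.7,23.7,0,0,0,0],[10,4.9,23.3,0,0,0,0],[10,8.2,22.3,0,0,0,0],[10,11.2,21,0,0,0,0]]]'
python3 -c "
from h import *
p=np.load('p.npy');rep(p);c=cam('top')
for d in finder.mark_of('top','bar_mid')[:2]:
        u=d['position'];s=least_squares(lambda v:proj(c,D2W(p,[v[0],115,12]))[0]-u,[0]);print(u,d['conf'],s.x,s.fun)
"
```

```text
time: 10.8
ee_pos: [0.4741, -0.0112, 0.1383]
tcp_rot: [179.8, -32.1, 90.5]
wrist_force: [9.4, -4.5, -1.7]
opening: 0.0247
grasp_force: 45.1
time: 11.8
ee_pos: [0.6542, -0.0098, 0.1375]
tcp_rot: [-179.9, -32.1, 90.4]
wrist_force: [-6.8, -9.1, -3.2]
opening: 0.025
grasp_force: 44.9
turn [ 0.1 -0.  -0.3] TCP panel [  90.2 -145.3   58.6]
[228.0, 173.5] 0.91 [48.00299412] [1.55233542 0.04131702]
```

```bash
python3 -m inch '[[[10,-11.2,-21,0,0,0,0],[10,-8.2,-22.3,0,0,0,0],[10,-4.9,-23.3,0,0,0,0],[10,-1.7,-23.7,0,0,0,0],[10,1.7,-23.7,0,0,0,0],[10,4.9,-23.3,0,0,0,0],[10,8.2,-22.3,0,0,0,0],[10,11.2,-21,0,0,0,0]]]'
python3 -m inch '[[[10,-11.2,21,0,0,0,0],[10,-8.2,22.3,0,0,0,0],[10,-4.9,23.3,0,0,0,0],[10,-1.7,23.7,0,0,0,0],[10,1.7,23.7,0,0,0,0],[10,4.9,23.3,0,0,0,0],[10,8.2,22.3,0,0,0,0],[10,11.2,21,0,0,0,0]]]'
python3 -c "
from h import *
p=np.load('p.npy');rep(p);c=cam('top')
for d in finder.mark_of('top','bar_mid')[:2]:
        u=d['position'];s=least_squares(lambda v:proj(c,D2W(p,[v[0],115,12]))[0]-u,[0]);print(u,d['conf'],s.x,s.fun)
"
```

```text
time: 12.9
ee_pos: [0.4737, -0.0115, 0.1378]
tcp_rot: [179.8, -32.1, 90.5]
wrist_force: [6.0, -6.9, 2.5]
opening: 0.025
grasp_force: 45.8
time: 13.9
ee_pos: [0.6535, -0.0102, 0.1367]
tcp_rot: [-179.9, -32.1, 90.4]
wrist_force: [-4.9, -4.1, -1.7]
opening: 0.0248
grasp_force: 44.8
turn [ 0.  -0.  -0.3] TCP panel [  89.5 -146.1   58.1]
[230.3, 164.1] 0.92 [73.28615532] [-0.49602317 -0.01320216]
```

```bash
python3 -m inch '[[[10,-11.2,-21,0,0,0,0],[10,-8.2,-22.3,0,0,0,0],[10,0,0,0,0,0,0]]]'
python3 -m inch '[[[10,-2.6,-11.5,0,0,0,0],[10,-2.3,-11.8,0,0,0,0],[10,0,0,0,0,0,0]]]'
```

```text
time: 14.38
ee_pos: [0.6092, -0.0284, 0.1257]
tcp_rot: [-179.9, -32.0, 90.3]
wrist_force: [-2.1, -9.4, -5.3]
opening: 0.0249
grasp_force: 45.0
time: 14.75
ee_pos: [0.5869, -0.0325, 0.1233]
tcp_rot: [-180.0, -32.0, 90.3]
wrist_force: [1.7, -10.7, -6.5]
opening: 0.0249
grasp_force: 45.2
```

```bash
python3 -c "
from h import *
p=np.load('p.npy');rep(p);c=cam('top')
for d in finder.mark_of('top','bar_mid')[:2]:
        u=d['position'];s=least_squares(lambda v:proj(c,D2W(p,[v[0],115,12]))[0]-u,[0]);print(u,d['conf'],s.x,s.fun)
"
```

```text
turn [ 0.2  0.1 -0.3] TCP panel [  22.7 -171.5   58.3]
[231.6, 157.8] 0.62 [90.27230347] [-1.62754084 -0.04331844]
```

```bash
python3 -m inch '[[[10,1,-6,0,0,0,0],[10,0.5,-6,0,0,0,0],[10,0,0,0,0,0,0]]]'
```

```text
time: 15.22
ee_pos: [0.5765, -0.0329, 0.1232]
tcp_rot: [179.8, -31.8, 90.4]
wrist_force: [11.8, -19.4, -12.2]
opening: 0.0252
grasp_force: 45.6
```

```bash
python3 -m inch '[[[10,0,-6,0,0,0,0],[10,0,-6,0,0,0,0],[10,0,0,0,0,0,0]]]'
```

```text
time: 15.6
ee_pos: [0.5628, -0.0325, 0.1235]
tcp_rot: [-179.9, -31.8, 90.3]
wrist_force: [-1.2, -18.3, -7.1]
opening: 0.0252
grasp_force: 45.5
```

```bash
python3 -m inch '[[[10,2,-6,0,0,0,0],[10,1,-6,0,0,0,0],[10,0,0,0,0,0,0]]]'; python3 -c "
from h import *
p=np.load('p.npy');rep(p);c=cam('top')
for d in finder.mark_of('top','bar_mid')[:2]:
        u=d['position'];s=least_squares(lambda v:proj(c,D2W(p,[v[0],115,12]))[0]-u,[0]);print(u,d['conf'],s.x,s.fun)
cv2.imwrite('pics/g.png',cv2.resize(c['pixels'][100:280,170:370,::-1],None,fx=3,fy=3))
"
```

```text
time: 15.98
ee_pos: [0.5505, -0.0314, 0.1244]
tcp_rot: [-179.9, -31.7, 90.3]
wrist_force: [-2.6, -26.0, -9.5]
opening: 0.025
grasp_force: 45.7
turn [ 0.1  0.4 -0.3] TCP panel [ -13.8 -169.5   58.3]
[228.2, 192.4] 0.68 [-2.17971111] [0.84979083 0.02261847]
[232.1, 159.0] 0.62 [87.08663833] [-2.15910346 -0.05746655]
```

View pics/g.png

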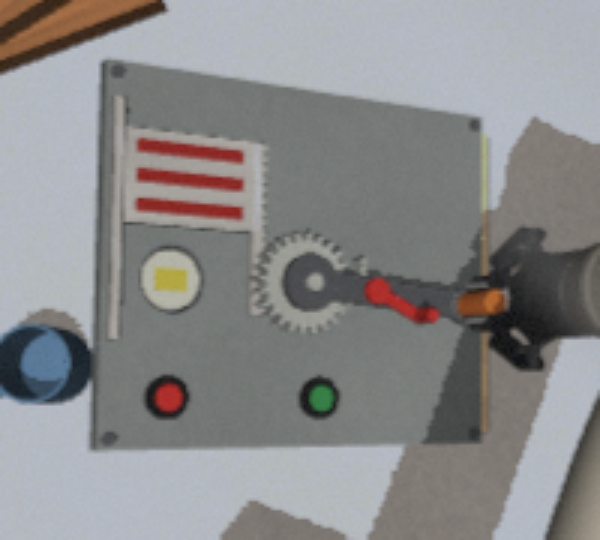

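The picture shows the bar at the top around (190,180), wound about 88 mm. The white unit back is fully exposed at (171,279), and the lever at (400,300) is still on the robot's side. I'll release the knob and go to the hole.

```bash
python3 -m inch '[[[55,0,0,0,0,0,0],[55,0,0,0,0,0,0],[55,0,0,-20,0,0,0],[55,0,0,-30,0,0,0],[55,0,0,-40,0,0,0],[0,40,3,0,0,0,0],[0,50,3,0,0,0,0],[0,50,3,0,0,0,0]]]'
python3 -m inch '[[[0,40,3,0,0,0,0],[0,25,2,0,0,0,0],[0,0,0,0,0,0,0]]]'
python3 -c "
from h import *
p=np.load('p.npy');rep(p);to(p,[0,115,60])
c=cam('wrist');P=[0,115,-6];print(proj(c,D2W(p,P)),[(d['position'],d['conf']) for d in finder.mark_of('wrist','unit_back')])
cv2.imwrite('pics/i.png',c['pixels'][:,:,::-1])
c=cam('top');m=[(d['position'],d['conf']) for d in finder.mark_of('top','lever_tab')]
s=finder.mark_of('top','knob');print(m,[d['position'] for d in s])
"
```

```text
time: 17.08
ee_pos: [0.5601, 0.0452, 0.2778]
tcp_rot: [-180.0, -32.2, 90.4]
wrist_force: [0.8, 0.0, -0.4]
opening: -0.0003
grasp_force: 0.0
time: 17.45
ee_pos: [0.5647, 0.1004, 0.3127]
tcp_rot: [179.9, -32.2, 90.7]
wrist_force: [-0.5, 0.6, 0.4]
opening: -0.0001
grasp_force: 0.0
turn [ 0.1 -0.1 -0. ] TCP panel [  1.9  42.  148. ]
to [0, 115, 60] [72.9 -2.2 88.1]
[[321.02953842  97.72166681]] [([317.8, 99.5], 0.83)]
[([314.6, 204.5], 0.41)] []
```

View pics/i.png

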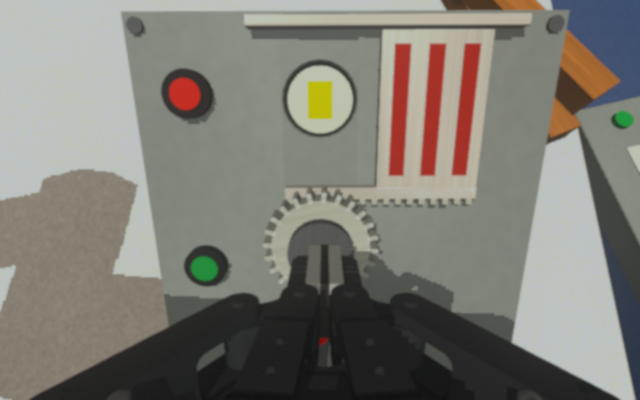

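The wrist picture shows the white unit back exposed at (319,99), within about 2 mm of the prediction, with the bar well clear on its right. I'll go over it and down.

```bash
python3 -m inch '[[[0,36,-2,0,0,0,0],[0,36,-1.5,0,0,0,0],[0,0,0,45,0,0,0],[0,0,0,45,0,0,0],[0,0,0,40,0,0,0],[0,0,0,15,0,0,0],[0,0,0,0,0,0,0]]]'
python3 -m inch '[[[0,0,0,8,0,0,0],[0,0,0,8,0,0,0],[0,0,0,8,0,0,0],[0,0,0,0,0,0,0]]]'
python3 -c "
from h import *
p=np.load('p.npy');rep(p)"
```

```text
time: 18.58
ee_pos: [0.5602, 0.2367, 0.2262]
tcp_rot: [-179.9, -32.1, 90.4]
wrist_force: [0.4, 0.2, -0.0]
opening: 0.0001
grasp_force: 0.0
time: 19.08
ee_pos: [0.5611, 0.2495, 0.2073]
tcp_rot: [179.9, -32.2, 90.4]
wrist_force: [1.6, -1.1, 2.0]
opening: 0.0001
grasp_force: 1.2
turn [ 0.2 -0.1 -0.2] TCP panel [ 1.000e-01  1.124e+02 -2.050e+01]
```

```bash
python3 -m inch '[[[0,0,0,6,0,0,0],[0,0,0,6,0,0,0],[0,0,0,4,0,0,0]]]'
python3 -m inch '[[[0,0,0,2,0,0,0],[0,0,0,2,0,0,0]]]'
python3 -c "
from h import *
p=np.load('p.npy');rep(p)"
```

```text
time: 19.45
ee_pos: [0.561, 0.2578, 0.1942]
tcp_rot: [179.9, -32.2, 90.4]
wrist_force: [-1.3, -6.0, 7.2]
opening: 0.0004
grasp_force: 4.7
time: 19.7
ee_pos: [0.561, 0.2596, 0.1913]
tcp_rot: [179.9, -32.2, 90.4]
wrist_force: [-6.8, -17.9, 19.4]
opening: -0.0002
grasp_force: 12.8
turn [ 0.3 -0.1 -0.2] TCP panel [  0.2 112.4 -39.4]
```

```bash
python3 -m inch '[[[0,0,0,1,0,0,0],[0,0,0,0,0,0,0]]]'
python3 -c "
from h import *
p=np.load('p.npy');rep(p)"
```

```text
time: 19.95
ee_pos: [0.561, 0.2596, 0.1913]
tcp_rot: [179.8, -32.1, 90.4]
wrist_force: [-6.2, -14.9, 16.0]
opening: 0.0
grasp_force: 10.5
turn [ 0.3 -0.1 -0.2] TCP panel [  0.2 112.4 -39.4]
```

The tip has stopped at the stop: 39.4 mm deep, about 22 N, no further motion. I'll withdraw and check.

```bash
python3 -m inch '[[[0,0,0,-20,0,0,0],[0,0,0,-40,0,0,0],[0,0,0,-50,0,0,0],[0,0,0,-50,0,0,0],[0,-36,0,-25,0,0,0],[0,-36,0,0,0,0,0],[0,0,0,0,0,0,0]]]'
python3 -c "
from h import *
p=np.load('p.npy');rep(p);c=cam('wrist');a=c['pixels'][:,:,::-1]
m=finder.mark_of('wrist','unit_back');print([(d['position'],d['conf']) for d in m],[proj(c,D2W(p,[-1,115,-h])).round(1).tolist() for h in (6,30,40)])
k=finder.outline_of('wrist','unit');print([d['extent'] for d in k])
b=cam('top')['pixels'][:,:,::-1]
cv2.imwrite('pics/j.png',np.vstack([cv2.resize(a[:250],(600,234)),cv2.resize(b[90:290,130:460],(600,364))]))
"
```

```text
time: 20.82
ee_pos: [0.5618, 0.0996, 0.3055]
tcp_rot: [-179.8, -32.2, 90.2]
wrist_force: [-0.2, 0.9, 1.1]
opening: -0.0001
grasp_force: 0.0
turn [ 0.1 -0.1 -0.4] TCP panel [ -0.9  37.5 142.3]
[([323.4, 92.6], 0.66), ([437.5, 91.6], 0.58)] [[[322.7, 91.8]], [[322.8, 92.5]], [[322.8, 92.7]]]
[[321.3, 95.1, 66.0, 62.7]]
```

View pics/j.png

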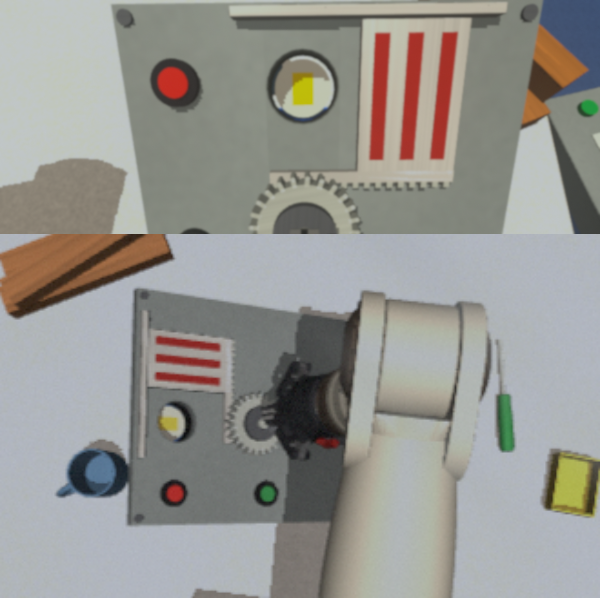

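The unit is sunk deep in its bore at (303,87) with the bar clear. In the top view, the lever is on the robot's side at (328,442), and the mug, bin and screwdriver are undisturbed. Handing in.

```bash
python3 -c "
from workcell import bot
print(bot.job_done())"
```

```text
the job is handed in; nothing more can be done
None
```

I handed the job in at about 21 s: lever set to loosen, bar wound about 88 mm back by the ratchet alone, unit pushed about 39 mm below the panel's upper face until it stopped, and mug, bin and screwdriver untouched.

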